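Pump up the weld hold-down until the pressure pin is out

TASK

Charge the hydraulic hold-down on the welding bench: with the fingertips, push the hand pump's plunger all the way down and let it spring back up, again and again, until the indicator pin beside it stands fully out. Then take the hand away so that the plunger is up. Do not touch the pin itself, and leave the loose things on the bench where they are.

Things in the scene. Friction and masses are not known exactly. Their poses are not given: they have to be found in the camera images.
- pump: Hold-down unit bolted to the bench, place and yaw vary. Steel base plate 12 mm thick, x -70..70, y -230..130 mm; grey pump block 80 x 80 mm, top 75 mm high; lower indicator block at +y (top 55 mm); at -y a clamp holding a fan blade, under 90 mm high, nothing to do there. Origin on the bench under the plunger's axis, z up; the indicator pin's axis is at x 0, y +75 mm
- plunger_top (a point): Centre of the flat top of the plunger's round black head (44 mm diameter, 14 mm thick, flat top about 38 mm across), on a 16 mm steel shaft that stands upright out of the pump block. 131 mm above the bench when up; moves straight down with the plunger
- plunger (a joint): How far the plunger is pressed down: 0 = up (spring), 0.016 m = hard bottom stop. Its spring takes about 6 N at the top and about 12 N at the bottom, 4 to 5 N more while the pin is being lifted. It springs back by itself
- indicator (a joint): How far the pin has come out: starts between 0 and 0.016 m; fully out at about 0.044 (above 0.039 counts). A ratchet lifts it about 9.5 mm per full stroke (at least 13 mm down, then back up to within 2 mm of the top; the first stroke 3 to 17 mm) and it stays there between strokes. Three or four full strokes are needed; further strokes then do nothing and no harm
- indicator_tip (a point): Top centre of the indicator pin, an upright brass pin 10 mm in diameter beside the pump block; it rises with the pin, from about 65 mm above the bench to 110 mm when fully out, always below the plunger's head top. Must not be touched
- spool: Loose bystander: small spool of welding wire lying flat, 100 mm diameter, 45 mm high, origin under its centre
- jar: Loose bystander: glass jar with steel cap, 56 mm diameter, 75 mm high, origin under its centre
- hammer: Loose bystander: hammer 260 mm long, lying flat beside the base plate's -x edge, roughly along the unit's y, less than 30 mm high, origin on the bench near its middle
- square: Loose bystander: steel welding square lying flat, 90 x 90 x 18 mm, origin under its centre

How it is judged:
On the way, in this order (a step that is already met when the one before it is completed fails the run):
1. the plunger is pushed down for a stroke (more than 10 mm) (value of joint plunger above 0.01 m), for 0.02 s.
2. the plunger has sprung back up (within 3 mm) after the stroke (value of joint plunger below 0.003 m), for 0.02 s.
3. after further strokes the indicator pin stands fully out (above 39 mm) (value of joint indicator above 0.039 m), for 0.02 s.
At the end, for the whole second after the job is handed in: The indicator pin stands fully out (joint above 39 mm of about 44 mm) and stays there, and the plunger is released and back up (within 2 mm of the top) (value of joint indicator above 0.039 m and value of joint plunger below 0.002 m); the robot touches nothing.
It fails at once if the indicator pin is touched by the robot (more than 0.5 N) (contact force between any of the fingers, the arm and indicator above 0.5 N).
It fails at once if a loose thing on the bench is moved more than 15 mm or lifted (distance of any of spool, jar, hammer, square from where it was at the start of the episode above 0.015 m).
It also fails if it takes over 40 s, if anything falls off the work surface, if the arm or the gripper's body presses on something with over 40 N, if the wrist force passes 120 N, or if a joint passes its speed limit or range.

ROBOT

A 7-joint arm with a two-finger parallel gripper is mounted at the origin on the work surface. World frame = base frame: x ahead of the robot, y to its left, z up, the work surface at z = 0. Lengths are in m, angles in rad, forces in N, time in s.
With the tool pointing down it reaches from about 0.35 to 0.9 m from the base axis. Payload 19.9 kg.
Tool frame: the origin (TCP) lies on the mounting face of the last link; the fingertips stand 173 mm ahead of it and the grasp point (between the pads) lies 155 mm ahead of it; z points along the fingers, y is the direction in which the jaws open and shut (so a half turn about z gives the same grasp; the last joint's range is limited). The gripper opens to 85 mm and grips with 20 to 120 N. Pads are 22 mm wide; open, the fingers measure 114 mm over their backs; the gripper's body (76 mm by 85 mm) begins 54 mm behind the grasp point. The pads swing forward as they close: fully open they stand 13 mm farther back than shut.
Start: joints at [-1.185, 0.417, -0.01, 1.614, 0.005, 1.111, -0.053], TCP at [0.259, 0.569, 0.405] pointing down, gripper open.
Joint ranges: [-2.81, 2.81], [-0.39, 2.02], [-1.27, 1.25], [0.06, 2.57], [-1.19, 4.33], [0.19, 2], [-2.82, 2.82]. Speed limits (rad/s): [1.89, 1.89, 2.39, 2.39, 3.01, 3.01, 3.01].

INTERFACE

Orientations are given as a rotation vector (axis times angle).
In Python, from plant import * gives the robot as it stands. The module is installed in compiled form; this text tells all that it offers.
- The arm moves only by the shell command python3 -m handwheel 'ROWS' [OPENING] [FORCE]. ROWS is JSON, a list of rows, each an object of numbers: "dx", "dy", "dz": the shift along the tool's x, y, z in m; "spin": the turn about the tool's z in rad. In form: [{"dx": .., "dy": .., "dz": .., "spin": ..}, ...]. A call has exactly 8 rows; each row is the pose to reach, as a shift and turn from the pose commanded when the call began, along the tool's axes at that moment; what a row does not reach only later rows make up. A row lasts 1/8 s, in which the tool goes at most 62.5 mm and 10.7 degrees, less where a joint would pass 70% of its speed; a pose out of reach is approached as far as the arm can. A call with a gripper value outside its range is refused whole. OPENING is the finger opening in m, from 0 to 0.0854, set as the call begins (- or left out, the last holds). The fingers move at their own pace and stop on an object; FORCE is the grip in N (left out, the last holds). Time passes only in rows, so rows that repeat a pose let the fingers close, or fill a call up. It gives the time, the measured TCP pose, the force and the opening at its end, in the units of the state.
- sense(): the state, without advancing time (a new reading comes with each control period).
- get_image(name): name is "side" or "top" or "wrist"; returns the picture (480x640x3 uint8, red, green, blue); there is no depth.
- camera_info(name): a dict with "fx", "fy", "cx", "cy" (pixels), "world_from_camera" (4x4, takes a point from camera to world coordinates); the wrist camera has in their place "hand_eye" (4x4, takes a point from camera to tool coordinates, whose origin is the TCP and whose axes are the flange's). Camera axes: x right, y up, looking along -z (the intrinsics and any distortion apply to the point x, -y, -z); pixel columns grow to the right and rows downward; lengths in m; the calibration is good to about 2 mm. The wrist camera is an equidistant fisheye: a pixel r from the principal point sees the ray r / f radians off the axis. A picture is of the moment at which its call begins: read the wrist's pose just before it. camera_info takes no time and is no camera call.
- close_job(): hands the job in, once; it reports no verdict.
The state is a dict: "clock": time; "qpos": joint angles; "joint_velocities": joint speeds; "joint_efforts": joint torques, N m; "tool_pos": TCP position; "tcp_rot": TCP orientation; "ft_force": force on the tool from outside, world axes, zero at the start; "wrist_torque": the same for the moment, N m; "opening": finger opening in m.
Only numpy, scipy, OpenCV 4.12 (cv2) and the standard library are available. Lean on these libraries where they do the work, as an engineer would, in place of code of your own. Each camera call takes 0.05 s, during which the arm holds its last target. There are 200 camera calls.

## Working session

There is one attempt and no reset: what is moved stays moved. The work goes in short steps, Python scripts to look and compute and a shell command to move; the robot and the scene stay as the last step left them, time stands still between calls to the robot, and variables do not carry over. Pictures are saved under pics/ and viewed, about 8 in all and at most 12, crops included, and the job is handed in when it is done.

```bash
mkdir -p pics
python3 - <<'E'
from plant import *
import cv2,numpy as np
s=sense();print({k:np.round(v,4).tolist() for k,v in s.items()})
for n in("top","side"):
    im=get_image(n);cv2.imwrite(f"pics/{n}1.png",im[...,::-1]);c=camera_info(n);print(n,{k:np.round(v,4).tolist() if not isinstance(v,str) else v for k,v in c.items()})
E
```

```text
{'clock': 0.0, 'qpos': [-1.1855, 0.418, -0.0104, 1.6142, 0.0047, 1.1107, -0.053], 'joint_velocities': [0.0017, -0.0014, -0.0004, 0.0014, -0.0001, -0.0007, -0.0007], 'joint_efforts': [0.0, -86.4438, 0.6787, -43.4909, 0.019, 0.0072, 0.0], 'tool_pos': [0.2586, 0.5688, 0.4041], 'tcp_rot': [-0.6651, -3.0702, 0.0019], 'ft_force': [0.3879, 0.3601, -0.3844], 'wrist_torque': [0.0089, -0.0175, 0.0094], 'opening': 0.0855}
top {'fx': 484.4977, 'fy': 484.4977, 'cx': 314.7139, 'cy': 231.5103, 'world_from_camera': [[0.0157, 0.9996, -0.0254, 0.5234], [-0.9996, 0.0151, -0.0227, 0.0765], [-0.0223, 0.0257, 0.9994, 0.9518], [0.0, 0.0, 0.0, 1.0]]}
side {'fx': 485.4583, 'fy': 485.4583, 'cx': 326.4701, 'cy': 231.55, 'world_from_camera': [[0.996, 0.0556, -0.0699, 0.4682], [-0.0893, 0.6157, -0.7829, -0.6708], [-0.0005, 0.786, 0.6182, 0.7117], [0.0, 0.0, 0.0, 1.0]]}
```

View pics/top1.png

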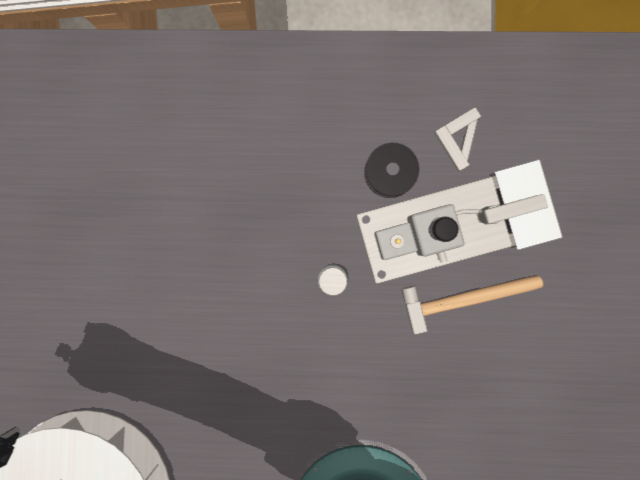

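View pics/side1.png

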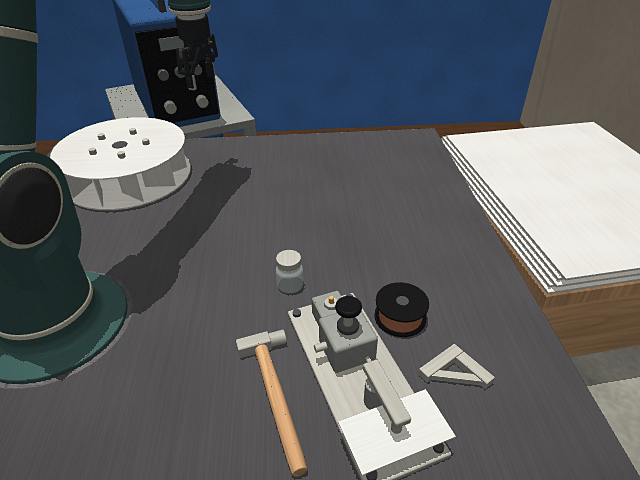

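The top view shows the black plunger head at about (445,229), the brass pin at (397,241), the spool at (392,170), the jar at (333,280), the hammer around (475,300) and the square at (460,138). In the side view the head is at about (348,306) and the pin at about (331,299).

```bash
cat > h.py <<'E'
from plant import *
import cv2,numpy as np
def ray(n,u,v):
    c=camera_info(n);T=np.array(c["world_from_camera"])
    return T[:3,3],T[:3,:3]@np.array([(u-c["cx"])/c["fx"],-(v-c["cy"])/c["fy"],-1])
def onz(n,u,v,z):
    o,d=ray(n,u,v);return o+d*(z-o[2])/d[2]
def blob(im,n,box,f):
    x0,y0,x1,y1=box;m=np.zeros(im.shape[:2],np.uint8);m[y0:y1,x0:x1]=f(im[y0:y1,x0:x1].astype(int))
    k,l,s,c=cv2.connectedComponentsWithStats(m);i=1+np.argmax(s[1:,4]);return c[i],s[i]
def pin(im):
    return blob(im,"",(380,220,412,262),lambda p:((p[...,0]-p[...,2])>50))
E
python3 - <<'E'
from h import *
t=cv2.imread("pics/top1.png")[...,::-1];s=cv2.imread("pics/side1.png")[...,::-1]
dark=lambda p:(p.max(-1)<45)
a,sa=blob(t,"",(425,210,470,250),dark);b,sb=blob(s,"",(330,290,366,318),dark)
print(a,sa,b,sb)
for z in(.117,.124,.131):print(z,onz("top",*a,z),onz("side",*b,z))
p,sp=pin(t);q,sq=blob(s,"",(315,288,340,308),lambda p:((p[...,0]-p[...,2])>50))
print(p,sp,q,sq)
for z in(.06,.065,.075,.085):print(z,onz("top",*p,z),onz("side",*q,z))
P=onz("top",*a,.126)
for nm,u,v,z in(("jar",333,280,.075),("spool",392,170,.045),("clampend",545,203,.085),("plate",358,213,.012),("plate2",380,282,.012),("hamhead",414,310,.02)):print(nm,onz("top",u,v,z))
R=cv2.Rodrigues(np.array(sense()["tcp_rot"]))[0];print(R.round(3))
E
```

```text
[436.27777778 228.42592593] [433 218  12  22  54] [348.1691974  306.64642082] [335 296  27  22 461]
0.117 [ 0.55302697 -0.11297107  0.117     ] [ 0.55330585 -0.12113165  0.117     ]
0.124 [ 0.55277843 -0.1113824   0.124     ] [ 0.55230463 -0.12760055  0.124     ]
0.131 [ 0.55252989 -0.10979373  0.131     ] [ 0.55130341 -0.13406945  0.131     ]
[397.69230769 240.88461538] [395 239   6   5  26] [330.79411765 299.11764706] [329 296   5   8  34]
0.06 [ 0.53113979 -0.05574035  0.06      ] [ 0.53186437 -0.04693246  0.06      ]
0.065 [ 0.53109632 -0.05499897  0.065     ] [ 0.53137625 -0.05171823  0.065     ]
0.075 [ 0.53100937 -0.0535162   0.075     ] [ 0.53040001 -0.06128977  0.075     ]
0.085 [ 0.53092243 -0.05203344  0.085     ] [ 0.52942378 -0.0708613   0.085     ]
jar [0.45862873 0.062008   0.075     ]
spool [ 0.66379067 -0.0458504   0.045     ]
clampend [ 0.60216012 -0.31165275  0.085     ]
plate [0.58442302 0.01443232 0.012     ]
plate2 [ 0.45169484 -0.02973162  0.012     ]
hamhead [ 0.40014239 -0.09415435  0.02      ]
[[-0.91   0.414 -0.   ]
 [ 0.414  0.91  -0.001]
 [-0.    -0.001 -1.   ]]
```

Run:
```python
from h import *
t=cv2.imread("pics/top1.png")[...,::-1]
for th in(60,80):
    a,sa=blob(t,"",(425,210,470,250),lambda p:p.max(-1)<th);print(a,sa)
    print(onz("top",*a,.131),onz("top",*a,.124))
print(t[229,425:466].max(-1))
cv2.imwrite("pics/crop1.png",cv2.resize(t[190:270,350:470,::-1],None,fx=6,fy=6,interpolation=cv2.INTER_CUBIC))
```

```text
[445.21171171 228.43243243] [432 217  26  24 222]
[ 0.5527428  -0.12476897  0.131     ] [ 0.55299316 -0.12648534  0.124     ]
[444.375      228.74414062] [432 217  26  25 512]
[ 0.55219624 -0.12337162  0.131     ] [ 0.55244194 -0.12507608  0.124     ]
[194 195 191 137  99  90  84  57  38  40  49  65  67  66  67  65  64  65
  64  63  62  62  62  63  61  59  59  58  58  57  57  56  56 112 160 180
 213 222 222 222 222]
```

View pics/crop1.png

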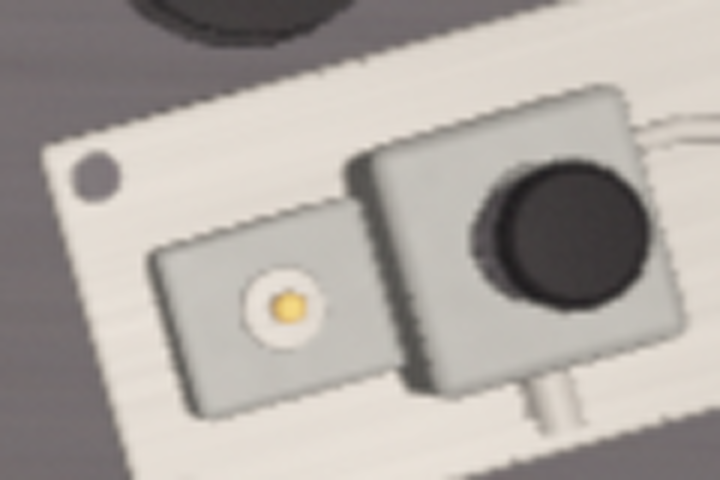

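```bash
python3 -m handwheel '[{"dx":-0.03,"dy":-0.03,"dz":0,"spin":0},{"dx":-0.07,"dy":-0.065,"dz":0,"spin":0},{"dx":-0.11,"dy":-0.10,"dz":0,"spin":0},{"dx":-0.15,"dy":-0.14,"dz":0,"spin":0},{"dx":-0.19,"dy":-0.175,"dz":0,"spin":0},{"dx":-0.23,"dy":-0.21,"dz":0,"spin":0},{"dx":-0.26,"dy":-0.24,"dz":0,"spin":0},{"dx":-0.28,"dy":-0.26,"dz":0,"spin":0}]' 0 40
python3 -m handwheel '[{"dx":-0.03,"dy":-0.03,"dz":0,"spin":0},{"dx":-0.07,"dy":-0.065,"dz":0,"spin":0},{"dx":-0.11,"dy":-0.10,"dz":0,"spin":0},{"dx":-0.15,"dy":-0.14,"dz":0,"spin":0},{"dx":-0.19,"dy":-0.175,"dz":0,"spin":0},{"dx":-0.23,"dy":-0.21,"dz":0,"spin":0},{"dx":-0.26,"dy":-0.24,"dz":0,"spin":0},{"dx":-0.275,"dy":-0.251,"dz":0,"spin":0}]'
python3 - <<'E'
from h import *
s=sense();print(s["clock"],s["tool_pos"],s["opening"],s["ft_force"]);R=cv2.Rodrigues(np.array(s["tcp_rot"]))[0];print(R.round(3))
print("to go",R.T@(np.array([.552,-.1265,.304])-s["tool_pos"]))
cv2.imwrite("pics/side2.png",get_image("side")[...,::-1])
E
```

```text
clock: 1.1
tool_pos: [0.4064, 0.2144, 0.4046]
tcp_rot: [-0.668, -3.07, 0.0]
ft_force: [-0.0, 0.9, 0.2]
opening: 0.0002
clock: 2.1
tool_pos: [0.5526, -0.1283, 0.4044]
tcp_rot: [-0.669, -3.069, 0.001]
ft_force: [0.3, 0.7, -0.4]
opening: -0.0004
2.1 [ 0.55255708 -0.1282763   0.40440952] -0.00039385235348472276 [ 0.25767766  0.66007093 -0.42145397]
[[-0.909  0.416 -0.001]
 [ 0.416  0.909 -0.001]
 [ 0.    -0.001 -1.   ]]
to go [0.00122505 0.00148039 0.10040839]
```

View pics/side2.png

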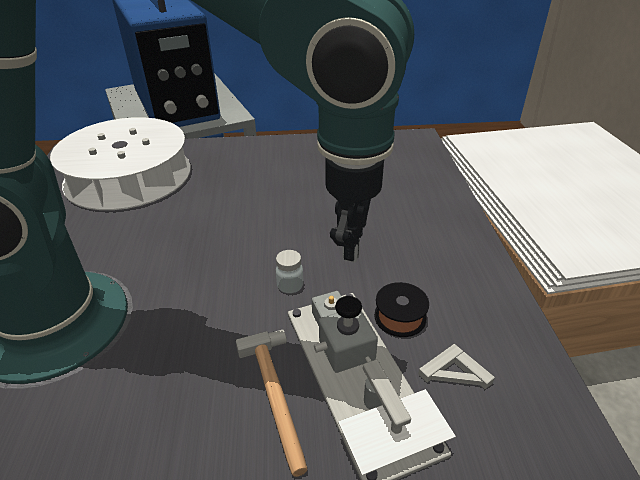

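The closed fingers, tips at about (349,258), stand over the head at about (348,303). Next I descend to just above it.

```bash
python3 -m handwheel '[{"dx":0.001,"dy":0.0015,"dz":0.02,"spin":0},{"dx":0.001,"dy":0.0015,"dz":0.04,"spin":0},{"dx":0.001,"dy":0.0015,"dz":0.06,"spin":0},{"dx":0.001,"dy":0.0015,"dz":0.075,"spin":0},{"dx":0.001,"dy":0.0015,"dz":0.085,"spin":0},{"dx":0.001,"dy":0.0015,"dz":0.092,"spin":0},{"dx":0.001,"dy":0.0015,"dz":0.095,"spin":0},{"dx":0.001,"dy":0.0015,"dz":0.095,"spin":0}]'
python3 - <<'E'
from h import *
im=get_image("side");cv2.imwrite("pics/side3.png",cv2.resize(im[230:350,270:430,::-1],None,fx=5,fy=5,interpolation=cv2.INTER_CUBIC))
E
```

```text
clock: 3.15
tool_pos: [0.5522, -0.1242, 0.3099]
tcp_rot: [0.665, 3.07, -0.0]
ft_force: [-0.5, 0.4, 0.2]
opening: 0.0001
```

View pics/side3.png

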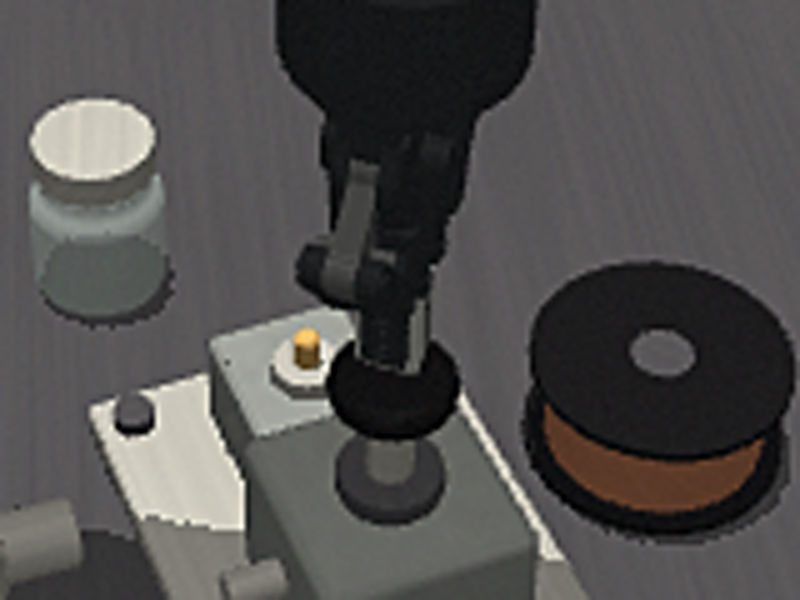

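The fingertips, at about (390,370) in the crop, hover just over the head centre at (393,375). The pin at (306,348) is clear. I'll make the first press slowly, with a 2 mm correction toward -y.

```bash
python3 -m handwheel '[{"dx":-0.001,"dy":-0.002,"dz":0.003,"spin":0},{"dx":-0.001,"dy":-0.002,"dz":0.007,"spin":0},{"dx":-0.001,"dy":-0.002,"dz":0.011,"spin":0},{"dx":-0.001,"dy":-0.002,"dz":0.015,"spin":0},{"dx":-0.001,"dy":-0.002,"dz":0.018,"spin":0},{"dx":-0.001,"dy":-0.002,"dz":0.021,"spin":0},{"dx":-0.001,"dy":-0.002,"dz":0.021,"spin":0},{"dx":-0.001,"dy":-0.002,"dz":0.021,"spin":0}]'
```

```text
clock: 4.2
tool_pos: [0.5523, -0.1268, 0.2893]
tcp_rot: [0.666, 3.069, -0.0]
ft_force: [-4.4, -0.1, 13.8]
opening: 0.0001
```

13.8 N at z 0.2893 fits a depth of about 15 mm, not yet at the stop. I'll go a touch deeper, then release.

```bash
python3 -m handwheel '[{"dx":0,"dy":0,"dz":0.001,"spin":0},{"dx":0,"dy":0,"dz":0.002,"spin":0},{"dx":0,"dy":0,"dz":0.002,"spin":0},{"dx":0,"dy":0,"dz":-0.005,"spin":0},{"dx":0,"dy":0,"dz":-0.012,"spin":0},{"dx":0,"dy":0,"dz":-0.02,"spin":0},{"dx":0,"dy":0,"dz":-0.021,"spin":0},{"dx":0,"dy":0,"dz":-0.021,"spin":0}]'
python3 - <<'E'
from h import *
im=get_image("side");q,sq=blob(im,"",(315,280,340,310),lambda p:((p[...,0]-p[...,2])>50));print(q,sq)
E
```

```text
clock: 5.2
tool_pos: [0.5521, -0.1263, 0.3094]
tcp_rot: [-0.665, -3.07, 0.0]
ft_force: [-0.1, -0.2, -1.2]
opening: 0.0005
[330.92307692 296.21538462] [329 290   5  14  65]
```

The pin rose about 6 px. Now two more strokes, with a force check at the bottom of the first.

```bash
python3 -m handwheel '[{"dx":0,"dy":0,"dz":0.005,"spin":0},{"dx":0,"dy":0,"dz":0.010,"spin":0},{"dx":0,"dy":0,"dz":0.015,"spin":0},{"dx":0,"dy":0,"dz":0.019,"spin":0},{"dx":0,"dy":0,"dz":0.022,"spin":0},{"dx":0,"dy":0,"dz":0.023,"spin":0},{"dx":0,"dy":0,"dz":0.023,"spin":0},{"dx":0,"dy":0,"dz":0.023,"spin":0}]'
python3 -m handwheel '[{"dx":0,"dy":0,"dz":-0.005,"spin":0},{"dx":0,"dy":0,"dz":-0.015,"spin":0},{"dx":0,"dy":0,"dz":-0.023,"spin":0},{"dx":0,"dy":0,"dz":-0.023,"spin":0},{"dx":0,"dy":0,"dz":-0.023,"spin":0},{"dx":0,"dy":0,"dz":-0.018,"spin":0},{"dx":0,"dy":0,"dz":-0.010,"spin":0},{"dx":0,"dy":0,"dz":-0.004,"spin":0}]'
python3 -m handwheel '[{"dx":0,"dy":0,"dz":0.004,"spin":0},{"dx":0,"dy":0,"dz":0.004,"spin":0},{"dx":0,"dy":0,"dz":0.002,"spin":0},{"dx":0,"dy":0,"dz":-0.005,"spin":0},{"dx":0,"dy":0,"dz":-0.012,"spin":0},{"dx":0,"dy":0,"dz":-0.019,"spin":0},{"dx":0,"dy":0,"dz":-0.019,"spin":0},{"dx":0,"dy":0,"dz":-0.019,"spin":0}]'
python3 - <<'E'
from h import *
im=get_image("side");q,sq=blob(im,"",(315,270,340,310),lambda p:((p[...,0]-p[...,2])>50));print(q,sq)
E
```

```text
clock: 6.25
tool_pos: [0.5523, -0.1266, 0.2882]
tcp_rot: [0.665, 3.07, 0.002]
ft_force: [-14.9, 4.0, 40.1]
opening: -0.0002
clock: 7.25
tool_pos: [0.5522, -0.1265, 0.2906]
tcp_rot: [-0.665, -3.07, -0.0]
ft_force: [-4.9, 2.1, 17.8]
opening: 0.0001
clock: 8.25
tool_pos: [0.5521, -0.1264, 0.3092]
tcp_rot: [-0.665, -3.07, 0.0]
ft_force: [-0.5, -0.3, 0.1]
opening: -0.0002
[330.86363636 296.09090909] [329 289   5  15  66]
```

Run:
```python
from h import *
im=get_image("side");cv2.imwrite("pics/side4.png",cv2.resize(im[250:340,280:400,::-1],None,fx=6,fy=6,interpolation=cv2.INTER_CUBIC))
```

```text
(no output)
```

View pics/side4.png

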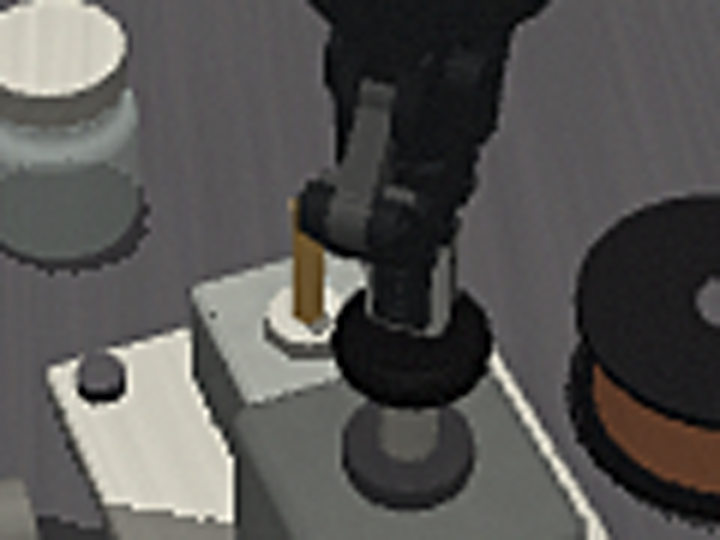

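The pin now stands tall, with its top near full-image (330,283) and partly hidden behind the finger knuckle. Extra strokes do no harm, so I'll make two more, then rise and measure.

```bash
python3 -m handwheel '[{"dx":0,"dy":0,"dz":0.007,"spin":0},{"dx":0,"dy":0,"dz":0.015,"spin":0},{"dx":0,"dy":0,"dz":0.021,"spin":0},{"dx":0,"dy":0,"dz":0.0225,"spin":0},{"dx":0,"dy":0,"dz":0.0225,"spin":0},{"dx":0,"dy":0,"dz":0.015,"spin":0},{"dx":0,"dy":0,"dz":0.005,"spin":0},{"dx":0,"dy":0,"dz":0,"spin":0}]'
python3 -m handwheel '[{"dx":0,"dy":0,"dz":0.007,"spin":0},{"dx":0,"dy":0,"dz":0.015,"spin":0},{"dx":0,"dy":0,"dz":0.021,"spin":0},{"dx":0,"dy":0,"dz":0.0225,"spin":0},{"dx":0,"dy":0,"dz":0.0225,"spin":0},{"dx":0,"dy":0,"dz":0.015,"spin":0},{"dx":0,"dy":0,"dz":0.005,"spin":0},{"dx":0,"dy":0,"dz":0,"spin":0}]'
python3 -m handwheel '[{"dx":0,"dy":0,"dz":-0.02,"spin":0},{"dx":0,"dy":0,"dz":-0.05,"spin":0},{"dx":0,"dy":0,"dz":-0.08,"spin":0},{"dx":0,"dy":0,"dz":-0.11,"spin":0},{"dx":0,"dy":0,"dz":-0.13,"spin":0},{"dx":0,"dy":0,"dz":-0.14,"spin":0},{"dx":0,"dy":0,"dz":-0.14,"spin":0},{"dx":0,"dy":0,"dz":-0.14,"spin":0}]'
python3 - <<'E'
from h import *
im=get_image("side");q,sq=blob(im,"",(315,270,340,310),lambda p:((p[...,0]-p[...,2])>35));print(q,sq)
for z in(.065,.1,.105,.11,.115):
    c=camera_info("side");T=np.linalg.inv(np.array(c["world_from_camera"]));p=T@[.531,-.0545,z,1];print(z,c["cx"]-c["fx"]*p[0]/p[2],c["cy"]+c["fy"]*p[1]/p[2])
b,sb=blob(im,"",(330,285,366,325),lambda p:p.max(-1)<45);print("head",b,sb)
cv2.imwrite("pics/side5.png",im[...,::-1])
E
```

```text
clock: 9.35
tool_pos: [0.5522, -0.1264, 0.3097]
tcp_rot: [0.665, 3.07, -0.0]
ft_force: [0.0, -0.3, 0.8]
opening: -0.0
clock: 10.35
tool_pos: [0.5521, -0.1264, 0.3092]
tcp_rot: [-0.665, -3.07, 0.0]
ft_force: [-0.2, 0.2, -0.0]
opening: -0.0003
clock: 11.35
tool_pos: [0.5521, -0.1263, 0.4486]
tcp_rot: [-0.665, -3.069, 0.001]
ft_force: [-0.4, 0.2, -0.4]
opening: -0.0001
[331.  292.5] [329 282   5  22 106]
0.065 330.7357696592664 300.2347856520484
0.1 330.83210193266444 286.51359573825306
0.105 330.84625848737454 284.4971917974905
0.11 330.8605169393795 282.4662740070521
0.115 330.8748783928211 280.42068509733747
head [348.1827957  306.66021505] [335 296  27  22 465]
```

View pics/side5.png

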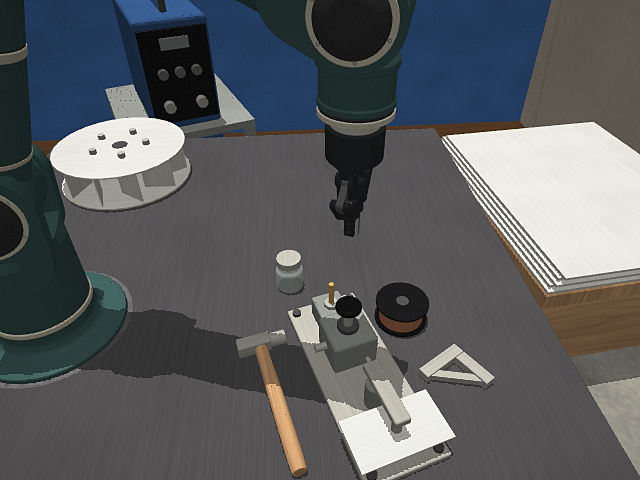

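The pin's top is at row 282, about 110 mm high, and the head is back at its starting row. The bystanders look unmoved. There is plenty of time, so one more slow full stroke will confirm that the pin is at its end.

```bash
python3 -m handwheel '[{"dx":0,"dy":0,"dz":0.03,"spin":0},{"dx":0,"dy":0,"dz":0.07,"spin":0},{"dx":0,"dy":0,"dz":0.11,"spin":0},{"dx":0,"dy":0,"dz":0.135,"spin":0},{"dx":0,"dy":0,"dz":0.148,"spin":0},{"dx":0,"dy":0,"dz":0.158,"spin":0},{"dx":0,"dy":0,"dz":0.163,"spin":0},{"dx":0,"dy":0,"dz":0.163,"spin":0}]'
python3 -m handwheel '[{"dx":0,"dy":0,"dz":-0.01,"spin":0},{"dx":0,"dy":0,"dz":-0.03,"spin":0},{"dx":0,"dy":0,"dz":-0.06,"spin":0},{"dx":0,"dy":0,"dz":-0.10,"spin":0},{"dx":0,"dy":0,"dz":-0.13,"spin":0},{"dx":0,"dy":0,"dz":-0.15,"spin":0},{"dx":0,"dy":0,"dz":-0.163,"spin":0},{"dx":0,"dy":0,"dz":-0.163,"spin":0}]'
python3 - <<'E'
from h import *
im=get_image("side");q,sq=blob(im,"",(315,270,340,310),lambda p:((p[...,0]-p[...,2])>35));print(q,sq)
b,sb=blob(im,"",(330,285,366,325),lambda p:p.max(-1)<45);print("head",b,sb)
a=cv2.imread("pics/side1.png")[...,::-1].astype(int)
d=np.abs(im.astype(int)-a).max(-1)
for n,(x0,y0,x1,y1) in dict(jar=(270,245,308,297),spool=(372,282,432,338),square=(415,340,498,390),hammer=(280,380,312,476)).items():print(n,(d[y0:y1,x0:x1]>40).sum())
E
```

```text
clock: 12.4
tool_pos: [0.5518, -0.1266, 0.2883]
tcp_rot: [-0.666, -3.069, -0.002]
ft_force: [-18.6, 4.7, 35.0]
opening: -0.0002
clock: 13.4
tool_pos: [0.5523, -0.1265, 0.4502]
tcp_rot: [0.665, 3.069, 0.0]
ft_force: [0.1, 0.4, -0.1]
opening: 0.0002
[331.  292.5] [329 282   5  22 106]
head [348.1827957  306.66021505] [335 296  27  22 465]
jar 0
spool 28
square 0
hammer 22
```

```bash
python3 -c "
from plant import *
close_job()"
```

```text
the job is handed in; nothing more can be done
```

I pumped the plunger six times with closed fingertips, then lifted the hand about 146 mm clear of it and handed the job in at about 13.4 s. No verdict was reported.

- **Pin:** its top went from side-image row 296 to row 282, about 110 mm above the bench, which matches fully out. The extra sixth stroke left it unchanged. That stroke reached the bottom stop (35 N), so the pin is at its end.
- **Plunger:** the head is back at its starting pixel position, so it is up. Wrist force is about 0.
- **Loose things:** comparing the first and last side pictures, the jar and the square show no change. The spool and hammer areas differ by 28 and 22 pixels; I take that as the arm's shadow but did not check it further. In the picture before the last stroke nothing had visibly moved.
- **Pin contact:** at the bottom of a stroke the fingertips were about 115 mm above the bench, above the pin's 110 mm and about 75 mm to its side. I had no direct reading of the pin contact force.
- **Failed check:** my first colour mask for the pin read it about 6 px too low, because a finger knuckle partly hid it. A closer picture, and a measurement after lifting the hand, cleared that up.

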